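# Close the sliding stop of a tin rack up to the loaf tin

### The job

The tin rack on the kitchen counter has a sliding stop on a notched rail. With the fingers, push the stop along its rail towards the loaf tin until it drops fully into the notch on the tin's side, so that the tin is kept in place, then take the hand away. Only push it: do not grip or lift the stop, and do not shift or pick up the tin, the jar, the bowl or the spatula.

Things in the scene. Friction and masses are not known exactly. Their poses are not given: they have to be found in the camera images.
- rack: fixed tin rack: wooden board 220 x 400 x 15 mm (x, y, height), steel fences 45 mm high at both y ends, and on its far side an aluminium rail 30 mm wide, its top 45 mm over the counter, along the rack's y axis at x = +75 mm; a dark block 65 mm high at each rail end. Origin: centre of the underside; x away from the robot, y left along the rail, z up. Turned by up to 0.3 rad.
- notch_left (a point): mouth centre, at rail-top height, of the left (+y) V-shaped notch in the rail, 28 mm long and 12 mm deep with sides sloping at 40 degrees; it lies at rack x +75, y +90 mm.
- notch_right (a point): the same for the right (-y) notch, at rack x +75, y -90 mm.
- carriage (a joint): position of the stop along the rail, m, growing to the rack's +y (left), 0 at mid rail; +0.09 is the left notch, -0.09 the right notch; travel -0.13 to +0.13. It starts between the notches.
- stop (a joint): height of the stop's bar relative to riding on the rail's top, m: 0 riding, about -0.0096 seated in a notch, positive if lifted (by up to 30 mm). It rides on a 14 mm roller, sprung down with some 10 N. Sliding takes about 3 N (a little more on first touch); at a notch it drops by itself and the push dips; pushing on out of it takes 10 to 14 N. Let go in a notch, it settles to the bottom.
- paddle (a point): centre of the stop's upright black paddle, the part to push, always 103.5 mm over the counter: 40 mm across the rail, 14 mm along it, 45 mm high. Below it a dark fork 44 x 32 mm, from z 46 to 81 mm, in which the stop's steel bar rides; the bar, 10 mm wide, 12 mm high, centre 63 mm over the counter (53 mm seated), reaches 158 mm from the paddle towards the rack's -x over the board.
- tin_mid (a point): centre of the empty open steel loaf tin, 138 mm (rack x) by 70 mm (rack y) by 50 mm high, standing loose on the board at either its left or its right end, about 150 mm from the rack's middle along y. With the stop seated in the notch on that side some 20 mm stay free between bar and tin.
- jar_mid (a point): centre of the spice jar with a red lid, 56 mm diameter, 75 mm high, standing loose on the board at the end opposite the tin. Bystander.
- bowl_mid (a point): centre of a white bowl, 120 mm diameter, 55 mm high, loose on the counter to the right of the rack. Bystander.
- spatula: a kitchen spatula lying on the counter to the left of the rack. Bystander.
Things that resemble listed ones, but are neither listed nor needed, are in the scene too. Of the things like the part that bears tin_mid, leave any that is green or pink; of the rest the smaller one is meant.

How it is judged:
On the way:
1. the stop has dropped into the notch on the loaf tin's side (value of joint stop below -0.007 m and ((y of tin_mid in the frame of rack above 0 m and value of joint carriage between 0.086 and 0.094 m) or (y of tin_mid in the frame of rack below 0 m and value of joint carriage between -0.094 and -0.086 m))), for 0.2 s.
At the end, for the whole second after the job is handed in: The stop rests in the notch on the tin's side (at least 7 mm down, within 4 mm of the notch's middle along the rail); tin and jar within 10 mm, bowl and spatula within 15 mm of where they began (all of step 1 and value of joint stop above -0.012 m and distance of each of tin_mid, jar_mid from where it was at the start of the episode below 0.01 m and distance of each of bowl_mid, spatula from where it was at the start of the episode below 0.015 m); the robot touches nothing.
It fails at once if the stop's bar is lifted more than 4 mm off its rail (value of joint stop above 0.004 m).
It fails at once if the paddle is gripped (pressed on both its faces at once) (contact force between the fingers and carriage_c0 above 1 N and contact force between the fingers and carriage_c1 above 1 N).
It fails at once if the tin or the jar is shifted by more than 10 mm (distance of any of tin_mid, jar_mid from where it was at the start of the episode above 0.01 m).
It fails at once if the bowl or the spatula is shifted by more than 15 mm (distance of any of bowl_mid, spatula from where it was at the start of the episode above 0.015 m).
It also fails if it takes over 38 s, if anything falls off the work surface, if the arm or the gripper's body presses on something with over 40 N, if the wrist force passes 120 N, or if a joint passes its speed limit or range.

### The arm

A 7-joint arm with a two-finger parallel gripper is mounted at the origin on the work surface. World frame = base frame: x ahead of the robot, y to its left, z up, the work surface at z = 0. Lengths are in m, angles in rad, forces in N, time in s.
With the tool pointing down it reaches from about 0.4 to 0.875 m from the base axis. Payload 19.3 kg.
Tool frame: the origin (TCP) lies on the centre line of the jaws, within the pads' length; the fingertips stand 25 mm ahead of it and the grasp point (between the pads) lies 6 mm ahead of it; z points along the fingers, y is the line along which they close (so a half turn about z gives the same grasp; the last joint's range is limited). The gripper opens to 85 mm and grips with 20 to 120 N. Pads are 22 mm wide; open, the fingers measure 114 mm over their backs; the gripper's body (76 mm by 85 mm) begins 54 mm behind the grasp point. The pads swing forward as they close: fully open they stand 13 mm farther back than shut.
Start: joints at [-1.409, 0.521, -0.036, 1.599, 0.021, 1.021, -0.113], TCP at [0.144, 0.608, 0.256] pointing down, gripper open.
Joint ranges: [-2.91, 2.91], [-0.3, 2.13], [-1.5, 1.42], [0.17, 2.43], [-1.26, 4.41], [0.16, 1.93], [-2.52, 2.52]. Speed limits (rad/s): [1.89, 1.89, 2.39, 2.39, 3.01, 3.01, 3.01].

### API

Orientations are given as [roll, pitch, yaw] about the fixed x, y, z axes, in that order (R = Rz(yaw) Ry(pitch) Rx(roll)).
In Python, from rig import monitor, camera, camera_params, ticket gives the robot as it stands.
- The arm moves only by the tool carry_out, never from a script. Its argument "deltas" is a list of rows, each an object of numbers: "tx", "ty", "tz": the shift along the tool's x, y, z normalised to -1 to 1, where 1 is 4 cm; "yaw": the turn about the tool's z normalised to -1 to 1, where 1 is 4 degrees. A call has 1 to 8 rows; each row shifts and turns the commanded pose from where the row before left it, along the tool's axes as they then stand; what a row does not reach is not made up. A row lasts 1/12 s, in which the tool goes at most 41.7 mm and 7.16 degrees, less where a joint would pass 70% of its speed; a pose out of reach is approached as far as the arm can. A call with a number of a shift or a turn outside -1 to 1 is refused whole. A call with a gripper value outside its range is refused whole. "grip" is the closure, from -1 (fully open) to 1 (shut), set as the call begins (left out, the last holds). The fingers move at their own pace and stop on an object; "squeeze" is the grip in N (left out, the last holds). Time passes only in rows, so rows that do not move let the fingers close. It gives the time, the measured TCP pose, the force, the opening and the grip force at its end, in the units of the state.
- monitor.state(): the state, without advancing time (a new reading comes with each control period).
- camera(name): name is "side" or "top"; returns the picture (400x640x3 uint8, blue, green, red); there is no depth.
- camera_params(name): a dict with "fovy" (degrees; the focal length in pixels is half the picture's height over the tangent of half this angle, whatever the lens; pixels are square), "cx", "cy" (the principal point, pixels), "dist_coeffs" ([k1, k2, p1, p2, k3] as OpenCV has them; the pictures are not rectified), "rvec" (rotation vector, rad) and "tvec" (3), from world to camera coordinates, as OpenCV has them. Camera axes: x right, y down, z forward; pixel columns grow to the right and rows downward; lengths in m; the calibration is good to about 2 mm. A picture is of the moment at which its call begins. camera_params takes no time and is no camera call.
- ticket.hand_in(): hands the job in; it is judged then, once.
The state is a dict: "clock": time; "q": joint angles; "joint_vel": joint speeds; "joint_torque": joint torques, N m; "position": TCP position; "tool_rot": TCP orientation; "ft_force": force on the tool from outside, world axes, zero at the start; "torque": the same for the moment, N m; "finger_gap": finger opening in m; "grasp_force": force on a finger pad.
Only numpy, scipy, OpenCV 4.12 (cv2) and the standard library are available. Lean on these libraries where they do the work, as an engineer would, in place of code of your own. Each camera call takes 0.05 s, during which the arm holds its last target. There are 200 camera calls.

## Working session

There is one attempt and no reset: what is moved stays moved. The work goes in short steps, Python scripts to look and compute and a tool call to move; the robot and the scene stay as the last step left them, time stands still between calls to the robot, and variables do not carry over. Pictures are saved under pics/ and viewed, at most 10 in all, crops included, and the job is handed in when it is done.

Besides the shell and the picture viewer there is one more tool, called as a command line: name --argument value ..., lists and objects as JSON in quotes. carry_out: Moves the arm, as the interface text tells. Its arguments: {"type":"object","properties":{"deltas":{"type":"array","items":{"type":"object","properties":{"tx":{"type":"number","minimum":-1,"maximum":1},"ty":{"type":"number","minimum":-1,"maximum":1},"tz":{"type":"number","minimum":-1,"maximum":1},"yaw":{"type":"number","minimum":-1,"maximum":1}}}},"grip":{"type":"number"},"squeeze":{"type":"number"}},"required":["deltas"]}

```bash
mkdir -p pics; cat > h.py <<'E'
import cv2,numpy as np
from rig import monitor,camera,camera_params,ticket
def P(n):
    p=camera_params(n);f=200/np.tan(np.radians(p['fovy'])/2)
    K=np.array([[f,0,p['cx']],[0,f,p['cy']],[0,0,1.]])
    return K,np.array(p['dist_coeffs'],float),np.array(p['rvec'],float).reshape(3),np.array(p['tvec'],float).reshape(3)
def ray(n,uv,z):
    K,d,r,t=P(n);R=cv2.Rodrigues(r)[0]
    q=cv2.undistortPoints(np.array(uv,float).reshape(-1,1,2),K,d).reshape(-1,2)
    D=np.c_[q,np.ones(len(q))]@R;c=-R.T@t
    return c+D*((z-c[2])/D[:,2])[:,None]
def proj(n,X):
    K,d,r,t=P(n);return cv2.projectPoints(np.array(X,float).reshape(-1,1,3),r,t,K,d)[0].reshape(-1,2)
E
python3 - <<'E'
from h import *
for n in('top','side'):
    cv2.imwrite(f'pics/{n}0.png',camera(n)); K,d,r,t=P(n);print(n,-cv2.Rodrigues(r)[0].T@t)
s=monitor.state();print(s['clock'],s['position'],s['tool_rot'],s['finger_gap'],s['ft_force'])
E
```

```text
top [0.39264894 0.00213523 1.36025113]
side [ 0.45890321 -0.91206019  0.69188737]
0.1 [0.14355946 0.60803078 0.25581457] [-3.14065310e+00  6.03436043e-05  2.90978820e+00] 0.08546698160181529 [-0.21524074 -0.27537622  0.63242705]
```

View pics/top0.png

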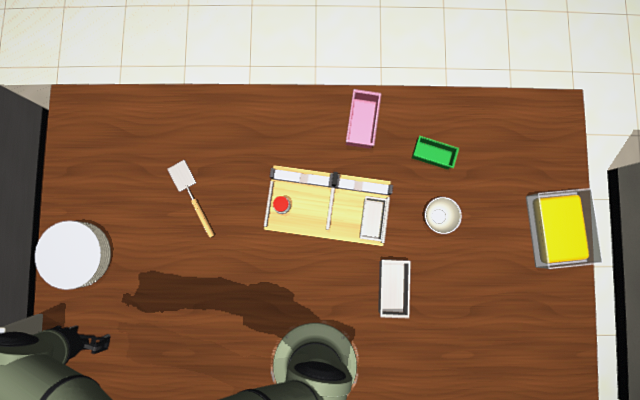

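View pics/side0.png

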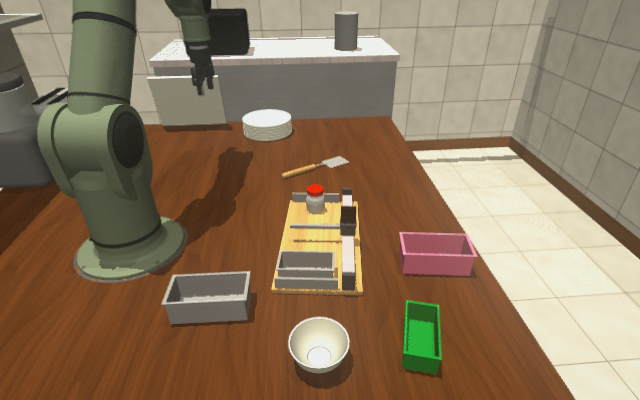

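The top view shows the tin on the rack's right (-y) end, at about (373,219). The larger grey tin at (395,288) is off the rack, so it's a decoy. The jar is at (281,204) and the paddle at (335,179). I'll push to -y. Next I'll zoom in.

```bash
python3 - <<'E'
from h import *
a=cv2.imread('pics/top0.png')[155:255,255:400];b=cv2.imread('pics/side0.png')[180:300,270:370]
cv2.imwrite('pics/c.png',cv2.resize(a,None,fx=5.5,fy=5.5,interpolation=cv2.INTER_CUBIC))
E
```

```text
(no output)
```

View pics/c.png

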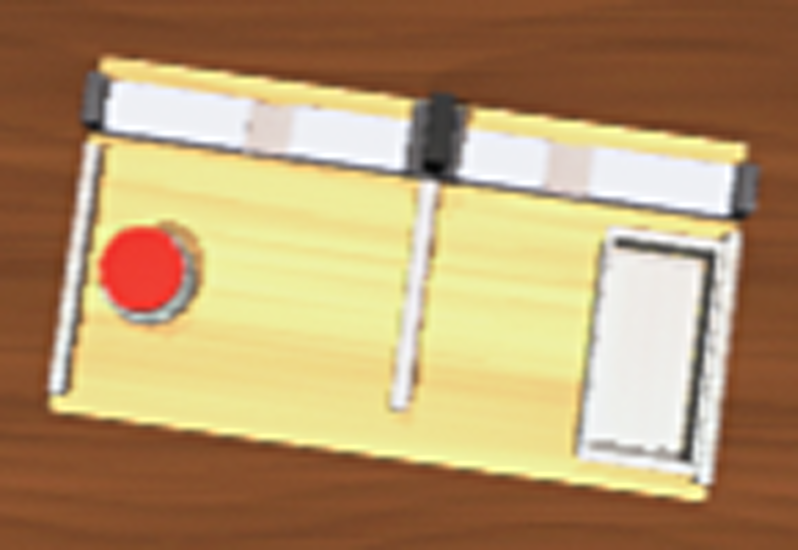

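The crop shows the notches at about crop (270,126) and (570,168), the paddle top at about (440,131), and the end blocks at about (95,101) and (747,190).

```bash
python3 - <<'E'
from h import *
c=lambda *p:np.array(p)/5.5+[255,155]-0.4
B=ray('top',c((95,101),(747,190)),.065);N=ray('top',c((270,126),(570,168)),.043);p=ray('top',c((440,131)),.126)[0]
C=ray('top',c((101,58),(747,145),(706,499),(52,405)),.015)
print(B,N,p,C,C.mean(0),sep='\n')
u=C[0]-C[1]+C[3]-C[2];print('yaw board',np.arctan2(-u[0],u[1]))
for X in(B,N):
    u=X[0]-X[1];print('yaw',np.arctan2(-u[0],u[1]),np.linalg.norm(u))
th=np.arctan2(-(B[0]-B[1])[0],(B[0]-B[1])[1])
ex=np.array([np.cos(th),np.sin(th)]);ey=np.array([-np.sin(th),np.cos(th)])
m=(C.mean(0))[:2]
for X in(*B,*N,p):print((X[:2]-m)@ex,(X[:2]-m)@ey)
E
```

```text
[[ 0.61988559  0.14326808  0.065     ]
 [ 0.57061364 -0.23977311  0.065     ]]
[[ 0.60953146  0.0408827   0.043     ]
 [ 0.58586368 -0.13820314  0.043     ]]
[ 0.59390302 -0.05664172  0.126     ]
[[ 0.65533179  0.14558326  0.015     ]
 [ 0.60518448 -0.24939824  0.015     ]
 [ 0.39006522 -0.22271493  0.015     ]
 [ 0.44309123  0.17102183  0.015     ]]
[ 0.52341818 -0.03887702  0.015     ]
yaw board -0.13007280866149953
yaw -0.12793104291607998 0.38619720254407475
yaw -0.13139740844779277 0.18064302696030343
0.0724405704822909 0.19296414636735731
0.07244057048229088 -0.1932330561767175
0.07523362466819257 0.0900944633049341
0.07460745115997933 -0.09054747838114979
0.07217529372918867 -0.008626903064083166
```

carry_out --deltas '[{"yaw":-0.73},{"yaw":-0.73},{"tx":-0.56,"ty":-0.57},{"tx":-0.56,"ty":-0.57},{"tx":-0.56,"ty":-0.57},{"tx":-0.56,"ty":-0.57},{"tx":-0.56,"ty":-0.57},{"tx":-0.56,"ty":-0.57}]' --grip 1 --squeeze 20

```text
validation failed for argument at $.de...
```

carry_out --deltas '[{"tx":-0.56,"ty":-0.57},{"tx":-0.56,"ty":-0.57},{"tx":-0.56,"ty":-0.57},{"tx":-0.56,"ty":-0.57},{"tx":-0.56,"ty":-0.57},{"tx":-0.56,"ty":-0.57},{"tx":-0.56,"ty":-0.57},{"tx":-0.56,"ty":-0.57}]'

```text
validation failed for argument at $.de...
```

carry_out --deltas '[{"tx":-0.56,"ty":-0.57},{"tx":-0.56,"ty":-0.57},{"tx":-0.56,"ty":-0.57},{"tx":-0.56,"ty":-0.57},{"tx":-0.56,"ty":-0.57},{"tx":-0.56,"ty":-0.57},{"tx":-0.56,"ty":-0.57},{}]'

```text
validation failed for argument at $.de...
```

carry_out --deltas '[{"tx":0,"ty":0,"tz":0,"yaw":-0.73},{"tx":0,"ty":0,"tz":0,"yaw":-0.73},{"tx":-0.56,"ty":-0.57,"tz":0,"yaw":0},{"tx":-0.56,"ty":-0.57,"tz":0,"yaw":0},{"tx":-0.56,"ty":-0.57,"tz":0,"yaw":0},{"tx":-0.56,"ty":-0.57,"tz":0,"yaw":0},{"tx":-0.56,"ty":-0.57,"tz":0,"yaw":0},{"tx":-0.56,"ty":-0.57,"tz":0,"yaw":0}]' --grip 1 --squeeze 20

```text
clock: 0.77
position: [0.2598, 0.4537, 0.2561]
tool_rot: [-3.141, -0.0, 3.012]
ft_force: [0.3, 1.1, 0.3]
finger_gap: -0.0001
grasp_force: 0.0
```

carry_out --deltas '[{"tx":-0.56,"ty":-0.57,"tz":0,"yaw":0},{"tx":-0.56,"ty":-0.57,"tz":0,"yaw":0},{"tx":-0.56,"ty":-0.57,"tz":0,"yaw":0},{"tx":-0.56,"ty":-0.57,"tz":0,"yaw":0},{"tx":-0.56,"ty":-0.57,"tz":0,"yaw":0},{"tx":-0.56,"ty":-0.57,"tz":0,"yaw":0},{"tx":-0.56,"ty":-0.57,"tz":0,"yaw":0},{"tx":-0.56,"ty":-0.57,"tz":0,"yaw":0}]'

```text
clock: 1.43
position: [0.4138, 0.2496, 0.2563]
tool_rot: [-3.141, -0.0, 3.012]
ft_force: [0.9, 0.1, 0.3]
finger_gap: 0.0001
grasp_force: 0.0
```

carry_out --deltas '[{"tx":-0.56,"ty":-0.57,"tz":0,"yaw":0},{"tx":-0.56,"ty":-0.57,"tz":0,"yaw":0},{"tx":-0.56,"ty":-0.57,"tz":0,"yaw":0},{"tx":-0.56,"ty":-0.57,"tz":0,"yaw":0},{"tx":-0.56,"ty":-0.57,"tz":0,"yaw":0},{"tx":-0.56,"ty":-0.57,"tz":0,"yaw":0},{"tx":-0.56,"ty":-0.57,"tz":0,"yaw":0},{"tx":-0.56,"ty":-0.57,"tz":0,"yaw":0}]'

```text
clock: 2.1
position: [0.5679, 0.0456, 0.2561]
tool_rot: [-3.141, -0.0, 3.012]
ft_force: [0.8, 0.3, 1.7]
finger_gap: 0.0003
grasp_force: 0.0
```

carry_out --deltas '[{"tx":-0.35,"ty":-0.37,"tz":0,"yaw":0},{"tx":-0.35,"ty":-0.37,"tz":0,"yaw":0},{"tx":-0.35,"ty":-0.37,"tz":0,"yaw":0},{"tx":0,"ty":0,"tz":0.8,"yaw":0},{"tx":0,"ty":0,"tz":0.8,"yaw":0},{"tx":0,"ty":0,"tz":0.7,"yaw":0},{"tx":0,"ty":0,"tz":0,"yaw":0}]'

```text
clock: 2.68
position: [0.6005, -0.0024, 0.1593]
tool_rot: [-3.14, -0.007, 3.012]
ft_force: [-1.3, -0.1, -0.5]
finger_gap: -0.0002
grasp_force: 0.0
```

```bash
python3 - <<'E'
from h import *
print(monitor.state()['position'],monitor.state()['ft_force'])
a=camera('top')[150:260,250:400];b=camera('side')[130:310,260:380]
cv2.imwrite('pics/d.png',np.hstack([cv2.resize(a,(409,300)),cv2.resize(b,(200,300))]) if 0 else cv2.resize(b,None,fx=3.3,fy=3.3,interpolation=cv2.INTER_CUBIC))
E
```

```text
[ 0.60053155 -0.0024314   0.15928731] [-1.25102248 -0.08525939 -0.49051113]
```

View pics/d.png

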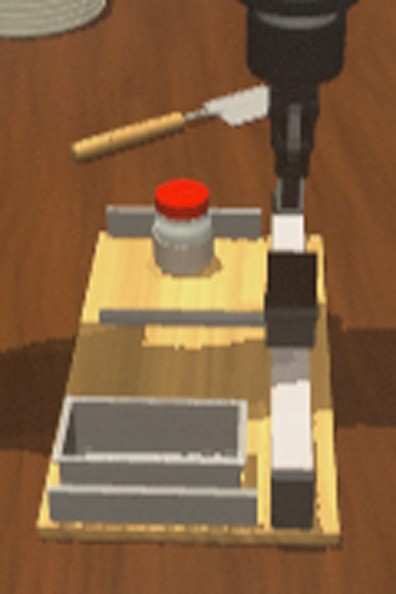

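The fingers are in line with the paddle, on its +y side, with clear space between. I'll descend now and then push slowly.

carry_out --deltas '[{"tx":0,"ty":0,"tz":0.4,"yaw":0},{"tx":0,"ty":0,"tz":0.4,"yaw":0},{"tx":0,"ty":0,"tz":0.3,"yaw":0},{"tx":0,"ty":-0.2,"tz":0,"yaw":0},{"tx":0,"ty":-0.2,"tz":0,"yaw":0},{"tx":0,"ty":0,"tz":0,"yaw":0}]'

```text
clock: 3.28
position: [0.6014, -0.0209, 0.1217]
tool_rot: [-3.141, 0.001, 3.009]
ft_force: [-0.1, -0.6, 0.0]
finger_gap: -0.0001
grasp_force: 0.0
```

carry_out --deltas '[{"tx":0,"ty":-0.1,"tz":0,"yaw":0},{"tx":0,"ty":-0.1,"tz":0,"yaw":0},{"tx":0,"ty":-0.1,"tz":0,"yaw":0},{"tx":0,"ty":-0.1,"tz":0,"yaw":0},{"tx":0,"ty":-0.1,"tz":0,"yaw":0},{"tx":0,"ty":-0.1,"tz":0,"yaw":0}]'

```text
clock: 3.78
position: [0.5982, -0.0418, 0.1205]
tool_rot: [3.141, 0.0, 3.012]
ft_force: [-0.1, 5.4, 4.0]
finger_gap: 0.0002
grasp_force: 2.3
```

carry_out --deltas '[{"tx":0,"ty":-0.1,"tz":0,"yaw":0},{"tx":0,"ty":-0.1,"tz":0,"yaw":0},{"tx":0,"ty":-0.1,"tz":0,"yaw":0},{"tx":0,"ty":-0.1,"tz":0,"yaw":0},{"tx":0,"ty":-0.1,"tz":0,"yaw":0},{"tx":0,"ty":-0.1,"tz":0,"yaw":0},{"tx":0,"ty":-0.1,"tz":0,"yaw":0},{"tx":0,"ty":-0.1,"tz":0,"yaw":0}]'

```text
clock: 4.45
position: [0.5939, -0.0742, 0.1203]
tool_rot: [-3.142, 0.0, 3.012]
ft_force: [1.4, 4.0, 3.4]
finger_gap: 0.0001
grasp_force: 2.3
```

carry_out --deltas '[{"tx":0,"ty":-0.1,"tz":0,"yaw":0},{"tx":0,"ty":-0.1,"tz":0,"yaw":0},{"tx":0,"ty":-0.1,"tz":0,"yaw":0},{"tx":0,"ty":-0.1,"tz":0,"yaw":0},{"tx":0,"ty":0,"tz":0,"yaw":0}]'

```text
clock: 4.87
position: [0.5915, -0.0909, 0.1203]
tool_rot: [-3.141, -0.0, 3.011]
ft_force: [-0.0, 0.2, -0.4]
finger_gap: 0.0002
grasp_force: 0.0
```

```bash
python3 - <<'E'
from h import *
print(monitor.state()['position'],monitor.state()['ft_force'])
b=camera('side')[190:310,260:380]
cv2.imwrite('pics/e.png',cv2.resize(b,None,fx=4.8,fy=4.8,interpolation=cv2.INTER_CUBIC))
E
```

```text
[ 0.59154245 -0.09091551  0.12026059] [-0.00778015  0.19409778 -0.40178481]
```

View pics/e.png

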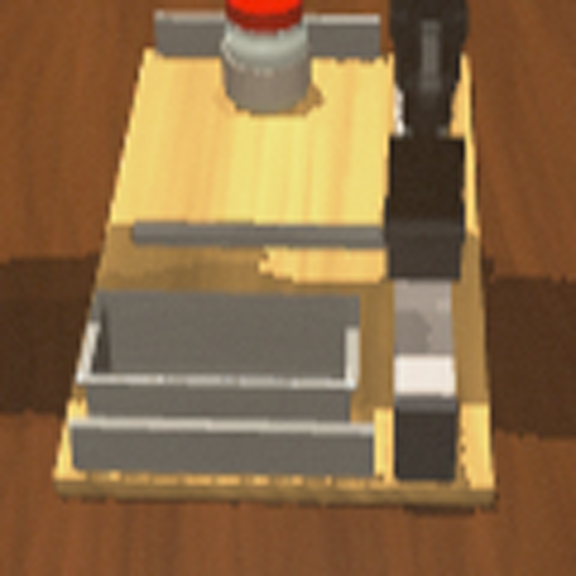

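The stop is still riding on the rail short of the notch, with the paddle at about rack y = -0.06. The tin hasn't moved. I'll continue in smaller steps.

carry_out --deltas '[{"tx":0,"ty":-0.1,"tz":0,"yaw":0},{"tx":0,"ty":-0.1,"tz":0,"yaw":0},{"tx":0,"ty":-0.1,"tz":0,"yaw":0},{"tx":0,"ty":-0.1,"tz":0,"yaw":0}]'

```text
clock: 5.25
position: [0.5893, -0.106, 0.1201]
tool_rot: [-3.141, -0.001, 3.012]
ft_force: [0.5, 0.2, 0.1]
finger_gap: 0.0001
grasp_force: 0.0
```

carry_out --deltas '[{"tx":0,"ty":-0.06,"tz":0,"yaw":0},{"tx":0,"ty":-0.06,"tz":0,"yaw":0}]'

```text
clock: 5.42
position: [0.5889, -0.1113, 0.1203]
tool_rot: [-3.141, -0.0, 3.011]
ft_force: [-0.1, -0.2, 0.4]
finger_gap: 0.0003
grasp_force: 0.0
```

```bash
python3 - <<'E'
from h import *
s=monitor.state();p=s['position']
print(p,s['ft_force'],'rack y',(p[0]-.5234)*.1296+(p[1]+.0389)*.9916)
b=camera('side')[190:310,260:380]
cv2.imwrite('pics/f.png',cv2.resize(b,None,fx=4.8,fy=4.8,interpolation=cv2.INTER_CUBIC))
E
```

```text
[ 0.58888408 -0.1112605   0.12027218] [-0.07494323 -0.235604    0.44569645] rack y -0.06326593850240464
```

View pics/f.png

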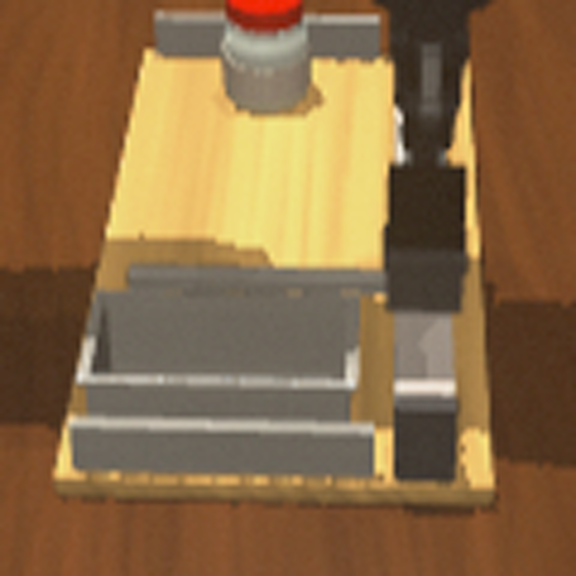

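The bar has moved close to the tin and no force shows on the fingers, so it may already have dropped. I'll compare the pixels with projections of the seated and riding states.

```bash
python3 - <<'E'
from h import *
th=-.13;ex=np.array([np.cos(th),np.sin(th)]);ey=np.array([-np.sin(th),np.cos(th)])
W=lambda x,y,z:[*(np.array([.5234,-.0389])+.0745*0+x*ex+y*ey),z]
crop=lambda X:np.round((proj('side',X)-[260,190]+.4)*4.8).astype(int).tolist()
for c in(-.07,-.075,-.08,-.085,-.09,-.095):
    print(c,'fork bottom front corners',crop([W(.053,c-.016,.046),W(.097,c-.016,.046)]),'bar mid top/bot -y face ride',crop([W(0,c-.005,.069),W(0,c-.005,.057)]),'seated',crop([W(0,c-.005,.0594),W(0,c-.005,.0474)]))
print('tin ref board corner',crop([W(-.11,-.2,.015),W(.11,-.2,.015)]))
E
```

```text
-0.07 fork bottom front corners [[382, 287], [464, 289]] bar mid top/bot -y face ride [[284, 239], [284, 256]] seated [[284, 253], [284, 270]]
-0.075 fork bottom front corners [[382, 293], [465, 295]] bar mid top/bot -y face ride [[283, 244], [284, 262]] seated [[284, 259], [284, 276]]
-0.08 fork bottom front corners [[382, 299], [465, 301]] bar mid top/bot -y face ride [[283, 250], [283, 268]] seated [[283, 265], [283, 282]]
-0.085 fork bottom front corners [[382, 305], [465, 307]] bar mid top/bot -y face ride [[282, 256], [283, 274]] seated [[283, 270], [283, 288]]
-0.09 fork bottom front corners [[382, 312], [465, 313]] bar mid top/bot -y face ride [[282, 262], [282, 280]] seated [[282, 276], [282, 294]]
-0.095 fork bottom front corners [[382, 318], [466, 320]] bar mid top/bot -y face ride [[281, 268], [282, 286]] seated [[282, 282], [282, 300]]
tin ref board corner [[51, 476], [495, 487]]
```

The fork bottom is at about row 310 and the bar spans about rows 272–292, which matches seated at about -0.09. I'll back off and lift the hand.

carry_out --deltas '[{"tx":0,"ty":0.3,"tz":0,"yaw":0},{"tx":0,"ty":0.4,"tz":0,"yaw":0},{"tx":0,"ty":0.3,"tz":-0.5,"yaw":0},{"tx":0,"ty":0,"tz":-0.8,"yaw":0},{"tx":0,"ty":0,"tz":-0.8,"yaw":0},{"tx":0,"ty":0.8,"tz":-0.8,"yaw":0},{"tx":0,"ty":0.8,"tz":0,"yaw":0},{"tx":0,"ty":0,"tz":0,"yaw":0}]'

```text
clock: 6.13
position: [0.6035, -0.0023, 0.2354]
tool_rot: [3.138, 0.003, 3.018]
ft_force: [-0.1, 1.9, -1.5]
finger_gap: -0.0002
grasp_force: 0.0
```

```bash
python3 - <<'E'
from h import *
b=camera('side')[190:310,260:380]
cv2.imwrite('pics/g.png',cv2.resize(b,None,fx=4.8,fy=4.8,interpolation=cv2.INTER_CUBIC))
E
```

```text
(no output)
```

View pics/g.png

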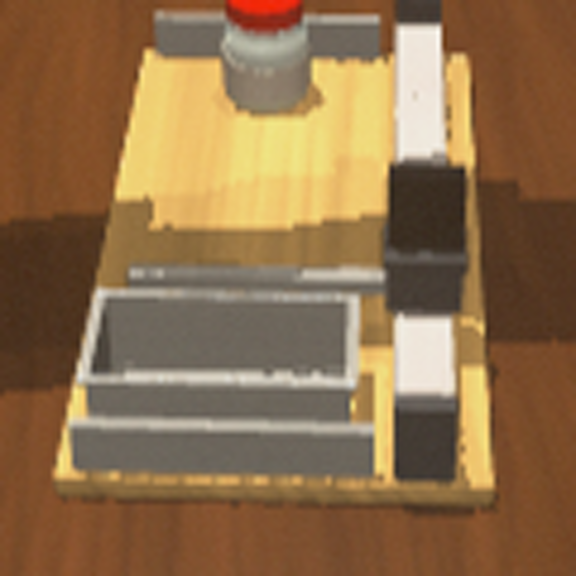

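The hand is clear. The fork bottom is at about row 311 and the bar's bottom edge at about row 293. The seated projection is 294 and the riding one 280, so the stop is in the notch. The tin and jar haven't moved.

```bash
python3 -c "
from rig import ticket;print(ticket.hand_in())"
```

```text
the job is handed in; nothing more can be done
None
```

I pushed the stop into the right-hand notch beside the loaf tin, took the hand clear and handed the job in at about 6 s. The last side picture shows the stop seated and the tin and jar where they began; the hand-in gave no verdict.

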